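# Free the blocked cell and put the fallen bottle away

### The arm

A 7-joint arm with a two-finger parallel gripper is mounted at the origin on the work surface. World frame = base frame: x ahead of the robot, y to its left, z up, the work surface at z = 0. Lengths are in m, angles in rad, forces in N, time in s.
With the tool pointing down it reaches from about 0.425 to 0.875 m from the base axis. Payload 4.7 kg.
Tool frame: the origin (TCP) lies midway between the tips of the shut fingers; the grasp point (between the pads) lies ctrl.grasp_offset behind it (ctrl.grasp_offset is the distance from the TCP to the grasp point, in m); z points along the fingers, y is the line along which they close (so a half turn about z gives the same grasp; the last joint's range is limited). The gripper opens to 87 mm and grips with 3 to 60 N. Pads are 19 mm wide; open, the fingers measure 117 mm over their backs; the gripper's body (75 mm by 190 mm) begins 51 mm behind the grasp point.
Start: joints at [1.273, 0.321, -0.07, 1.45, 0.023, 1.371, -0.057], TCP at [0.199, -0.619, 0.223] pointing down, gripper open.
Joint ranges: [-2.86, 2.86], [-0.3, 2.09], [-1.38, 1.24], [0.06, 2.45], [-1.56, 4.7], [0.09, 2.05], [-2.69, 2.69]. Speed limits (rad/s): [2.57, 2.57, 3.14, 3.14, 3.14, 3.14, 3.14].

### API

Orientations are given as a rotation vector (axis times angle).
In Python, from bench import ctrl gives the robot as it stands. The module is installed in compiled form; this text tells all that it offers.
- The arm moves only by the tool jog_arm, never from a script. Its argument "moves" is one flat list of numbers, 7 for each row, row after row: the shift along the tool's x, y, z in units of 30 cm (1.0 is 30 cm), then the turn, a rotation vector about the tool's x, y, z in units of 60 degrees (1.0 is 60 degrees), then the gripper's target within -1 to 1 (fully open at 1, half-way at 0, shut at -1). In form: [x, y, z, wx, wy, wz, fingers, x, y, z, wx, wy, wz, fingers, ...]. A call has exactly 8 rows; each row is the pose to reach, as a shift and turn from the pose commanded when the call began, along the tool's axes at that moment; what a row does not reach only later rows make up. A row lasts 1/8 s, in which the tool goes at most 62.5 mm and 10.7 degrees, less where a joint would pass 70% of its speed; a pose out of reach is approached as far as the arm can. A call with a number of a shift or a turn outside -1 to 1 is refused whole. A call with a gripper value outside its range is refused whole. The fingers move at their own pace and stop on an object; "newtons" is the grip in N (left out, the last holds). Time passes only in rows, so rows that repeat a pose let the fingers close, or fill a call up. It gives the time, the measured TCP pose, the force, the opening and the grip force at its end, in the units of the state.
- ctrl.get_state(): the state, without advancing time (a new reading comes with each control period).
- ctrl.get_image(name): name is "scene" or "top"; returns a dict with "pixels" (400x640x3 uint8, red, green, blue), "fx", "fy", "cx", "cy" (pixels), "dist" ([k1, k2, p1, p2, k3] as OpenCV has them; the pictures are not rectified), "xyz" and "rotation" of the camera in the world. Camera axes: x right, y up, looking along -z (the intrinsics and any distortion apply to the point x, -y, -z); pixel columns grow to the right and rows downward; lengths in m; the calibration is good to about 2 mm. A picture is of the moment at which its call begins. There is no depth.
- ctrl.close_job(): hands the job in; it is judged then, once.
The state is a dict: "time": time; "joint_positions": joint angles; "qd": joint speeds; "joint_torque": joint torques, N m; "position": TCP position; "tool_rot": TCP orientation; "ft_force": force on the tool from outside, world axes, zero at the start; "torque": the same for the moment, N m; "grip_width": opening from 0.0 (shut) to 1.0 (fully open); "grip_force": force on a finger pad.
Only numpy, scipy, OpenCV 4.12 (cv2) and the standard library are available. Lean on these libraries where they do the work, as an engineer would, in place of code of your own. Each camera call takes 0.05 s, during which the arm holds its last target. There are 200 camera calls.

### The job

Someone left an electronics module standing in the bottle crate, in the one cell without a bottle: lift it out and stand it gently upright in the flat metal parts tray, never tipping it over. Then stand the fallen bottle up on the blue mat, beside the crate and tray, and let go of it so that it stands by itself; after that take it anew and lower it gently, upright, to the floor of the cell you freed. Leave the three other bottles standing in their cells, and do not shift the other things on the bench.

Things in the scene. Friction and masses are not known exactly. Their poses are not given: they have to be found in the camera images.
- crate: black divided crate fixed to the bench, 135 x 135 mm outside, 75 mm high above the mat, walls and the cross-shaped divider 5 mm thick, floor 5 mm thick. Four cells about 60 x 60 mm, centres at +-32.5 mm in the crate's own x and y. Origin: centre of its underside (on the mat, 3 mm above the table); z up
- tray: shallow open aluminium tray fixed to the bench, 170 (own x) x 200 (own y) mm, 18 mm high, walls 4 mm, floor 4 mm thick; a small steel puck (36 mm across, 16 mm high) lies near its corner at own x = +60, y = -75 mm. Origin: centre of its underside, 3 mm above the table; z up
- module: electronics module, a stack of boards in a rigid aluminium frame: upright square column 36 x 36 x 130 mm, about 0.15 to 0.31 kg, standing in one crate cell, nearly square to it, with about 60 mm above the crate's rim; may be gripped on any two opposite sides. Origin: centre of its foot; z up along the column
- bottle: fallen bottle, white plastic, 0.10 to 0.21 kg, lying on a flat side on the mat: square body 36 x 36 mm, 84 mm long, shoulder to 90 mm, then a round grey cap 26 mm across, 30 mm long; 120 mm overall. Origin: centre of the base's face (18 mm above the mat as it lies). Own x runs from base to cap (up when standing); y, z square to its flat sides. The cap points towards the robot within 40 degrees
- stock0: bottle of the same kind standing in a crate cell (its top 125 mm above the crate's underside, 50 mm above its rim). Origin: centre of its base; z up
- stock1: the same, in another cell
- stock2: the same, in another cell
- mat: blue bench mat, 720 x 1100 mm, 3 mm thick: its top lies 3 mm above the table (z = 0). Origin: centre of its underside
- puck: bystander: steel puck in the tray, 36 mm across, 16 mm high; origin at the centre of its underside
- spool: bystander: steel solder spool standing on the mat, 48 mm across, 40 mm high; origin at the centre of its underside
- driver: bystander: screwdriver lying on the mat, about 200 mm long
- heatsink: bystander: finned aluminium heatsink, 60 x 45 x 26 mm; origin at the centre of its underside
- tub: bystander: small grey tub, 60 mm across, 40 mm high; origin at the centre of its underside
- relay: bystander: small black relay on the mat, 28 x 20 x 15 mm; origin at the centre of its underside
Mind the look-alikes: they are no part of the job. Leave any pink look-alike of the module alone.

How it is judged:
By the outcome, as a careful person would: the job done as asked, in the order asked, and still so for the second after the job is handed in, with the robot touching nothing.
It also fails if it takes over 67 s, if anything falls off the work surface, if the arm or the gripper's body presses on something with over 40 N, if the wrist force passes 120 N, or if a joint passes its speed limit or range.

## Working session

There is one attempt and no reset: what is moved stays moved. The work goes in short steps, Python scripts to look and compute and a tool call to move; the robot and the scene stay as the last step left them, time stands still between calls to the robot, and variables do not carry over. Pictures are saved under pics/ and viewed, at most 12 in all, crops included, and the job is handed in when it is done.

Besides the shell and the picture viewer there is one more tool, called by a JSON object that holds its "fn" and its "kwargs". jog_arm: Moves the arm, as the interface text tells. Its arguments: {"type":"object","properties":{"moves":{"type":"array"},"newtons":{"type":"number"}},"required":["moves"]}

```bash
mkdir -p pics; cat > h.py <<'E'
import numpy as np, cv2
from bench import ctrl
from scipy.spatial.transform import Rotation as R
def cam(n):
    im=ctrl.get_image(n); rot=np.array(im["rotation"])
    im["R"]=rot if rot.shape==(3,3) else R.from_rotvec(rot).as_matrix()
    im["K"]=np.array([[im["fx"],0,im["cx"]],[0,im["fy"],im["cy"]],[0,0,1.]]); return im
def ray(im,uv):
    p=cv2.undistortPoints(np.array(uv,float).reshape(-1,1,2),im["K"],np.array(im["dist"],float)).reshape(-1,2)
    d=np.c_[p[:,0],-p[:,1],-np.ones(len(p))]@im["R"].T
    return np.array(im["xyz"]),d
def onz(im,uv,z):
    o,d=ray(im,uv); return o+d*((z-o[2])/d[:,2])[:,None]
def proj(im,P):
    c=(np.array(P,float).reshape(-1,3)-im["xyz"])@im["R"]
    c=c*[1,-1,-1]
    return cv2.projectPoints(c,np.zeros(3),np.zeros(3),im["K"],np.array(im["dist"],float))[0].reshape(-1,2)
def save(im,f,s=1,crop=None):
    p=im["pixels"][...,::-1]
    if crop: u0,v0,u1,v1=crop; p=p[v0:v1,u0:u1]
    cv2.imwrite("pics/"+f,cv2.resize(p,None,fx=s,fy=s,interpolation=cv2.INTER_CUBIC))
E
python3 - <<'E'
from h import *
for n in("top","scene"):
    im=cam(n); save(im,n+"0.png",1.25); print(n,im["xyz"],im["R"].round(3).tolist(),im["fx"],im["cx"],im["cy"],im["dist"])
s=ctrl.get_state(); print({k:np.round(v,3).tolist() for k,v in s.items()}, ctrl.grasp_offset)
E
```

```text
top [ 0.37311895 -0.03104964  1.31057307] [[-0.006, 0.99, -0.14], [-1.0, -0.006, 0.006], [0.005, 0.14, 0.99]] 476.02026608799395 316.3047078715024 194.45297359041737 [-0.00072508  0.          0.          0.          0.        ]
scene [ 1.13495435 -0.61348125  0.71567617] [[0.729, -0.433, 0.53], [0.684, 0.459, -0.566], [0.002, 0.776, 0.631]] 427.4227875919643 314.86924087327753 198.9721549811927 [-0.04330505  0.          0.          0.          0.        ]
{'time': 0.1, 'joint_positions': [1.273, 0.322, -0.07, 1.452, 0.023, 1.371, -0.057], 'qd': [0.0, -0.004, -0.0, -0.002, -0.001, -0.0, -0.002], 'joint_torque': [0.0, -49.257, -0.406, -31.34, -0.064, 0.04, 0.0], 'position': [0.199, -0.618, 0.222], 'tool_rot': [-3.102, -0.488, 0.001], 'ft_force': [0.343, 0.46, -0.744], 'torque': [0.033, -0.016, 0.018], 'grip_force': 0.0, 'grip_width': 1.003} 0.0187
```

View pics/top0.png

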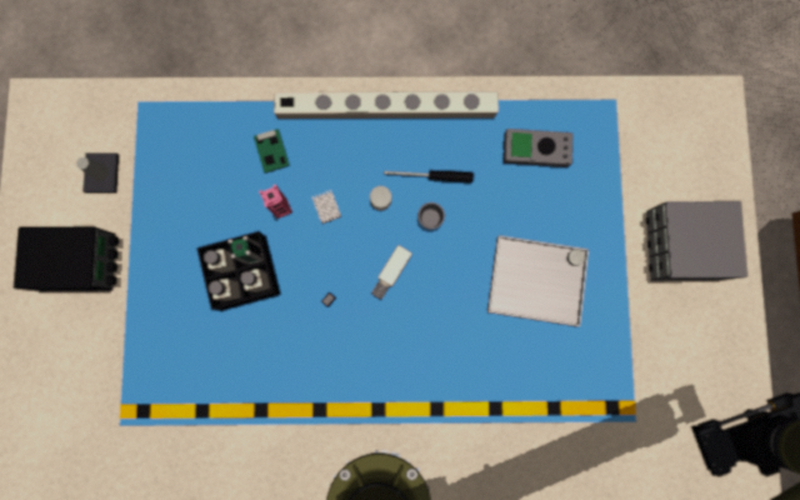

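View pics/scene0.png

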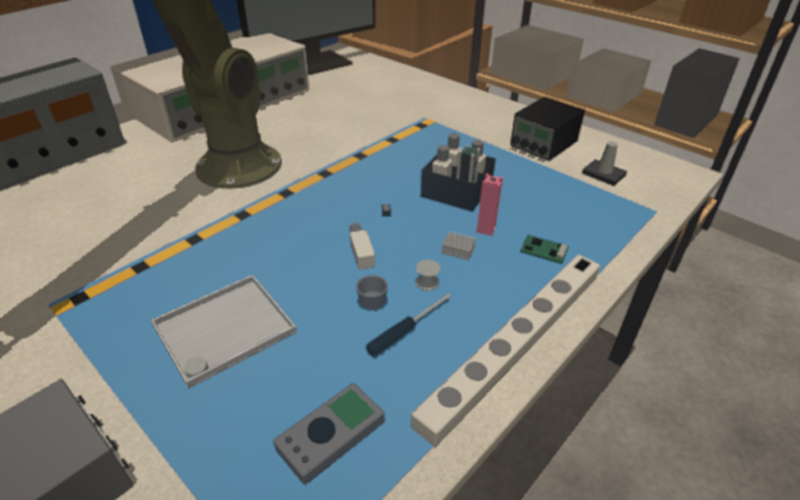

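The first two pictures show, in native top pixels: the crate at about (190,217), with the module's green top at (194,198) in its far-right cell; the fallen bottle at (314,217), with its cap towards the robot; and the tray at (431,225).

Things that could be taken for the module: the green-topped column in the crate cell (194,198), the pink column (220,161) and the flat green board (216,120). I choose the one in the crate. For the bottle: the white one lying at (314,217), or the three standing stock bottles, which are not it.

```bash
python3 - <<'E'
from h import *
im=cam("top"); p=im["pixels"]
a=cv2.resize(p[178:258,150:230],(560,560),interpolation=cv2.INTER_CUBIC)
cv2.imwrite("pics/c1.png",a[...,::-1])
hsv=cv2.cvtColor(p,cv2.COLOR_RGB2HSV)
notblue=(~((hsv[...,0]>90)&(hsv[...,0]<120)&(hsv[...,1]>110))).astype(np.uint8)
n,l,st,c=cv2.connectedComponentsWithStats(notblue)
for i in range(1,n):
    x,y,w,h,A=st[i]
    if A<50 or A>20000: continue
    cn=cv2.findContours((l==i).astype(np.uint8),0,1)[0][0]
    r=cv2.minAreaRect(cn); b=cv2.boxPoints(r)
    print(i,c[i].round(1),A,"rect",np.round(r[0],1),np.round(r[1],1),round(r[2],1),"z3:",onz(im,[c[i]],.003)[0,:2].round(3))
    if A>300: print("  box",b.round(1).tolist(),onz(im,b,.02)[:,:2].round(3).tolist())
E
```

```text
2 [430.3 117.7] 1515 rect [430.3 117.7] [55.  27.8] 3.7 z3: [ 0.776 -0.364]
  box [[402.0, 129.8000030517578], [403.79998779296875, 102.0], [458.6000061035156, 105.5999984741211], [456.79998779296875, 133.3000030517578]] [[0.736, -0.279], [0.817, -0.287], [0.806, -0.441], [0.725, -0.432]]
3 [216.7 120. ] 624 rect [216.6 119.8] [31.2 20.2] 73.1 z3: [0.772 0.242]
  box [[202.39999389648438, 107.80000305175781], [221.8000030517578, 101.9000015258789], [230.8000030517578, 131.8000030517578], [211.5, 137.6999969482422]] [[0.802, 0.279], [0.819, 0.225], [0.733, 0.198], [0.716, 0.252]]
4 [347.2 139.8] 326 rect [342. 139.] [70.2  6.7] 4.4 z3: [ 0.713 -0.127]
  box [[306.79998779296875, 139.6999969482422], [307.29998779296875, 132.89999389648438], [377.29998779296875, 138.3000030517578], [376.79998779296875, 145.10000610351562]] [[0.709, -0.013], [0.728, -0.015], [0.712, -0.21], [0.693, -0.208]]
5 [220.1 161. ] 449 rect [219.9 161.1] [27.3 19.4] 65.6 z3: [0.654 0.23 ]
  box [[205.39999389648438, 152.6999969482422], [223.10000610351562, 144.6999969482422], [234.39999389648438, 169.5], [216.699
[... 1078 characters left out ...]
0.214], [0.41, 0.354]]
10 [430.6 224.4] 4826 rect [430.9 224.4] [77.2 63.8] 8.7 z3: [ 0.473 -0.353]
  box [[388.0, 250.10000610351562], [397.6000061035156, 187.0], [473.8999938964844, 198.60000610351562], [464.29998779296875, 261.70001220703125]] [[0.403, -0.231], [0.574, -0.262], [0.541, -0.47], [0.37, -0.436]]
11 [313.1 216.2] 622 rect [312.2 217.6] [15.1 45.8] 31.6 z3: [ 0.497 -0.03 ]
  box [[293.79998779296875, 233.1999969482422], [317.79998779296875, 194.1999969482422], [330.6000061035156, 202.10000610351562], [306.6000061035156, 241.10000610351562]] [[0.45, 0.023], [0.556, -0.043], [0.534, -0.078], [0.428, -0.012]]
12 [262.4 239.1] 68 rect [262.3 239.3] [6.4 9.9] 45.0 z3: [0.435 0.109]
```

View pics/c1.png

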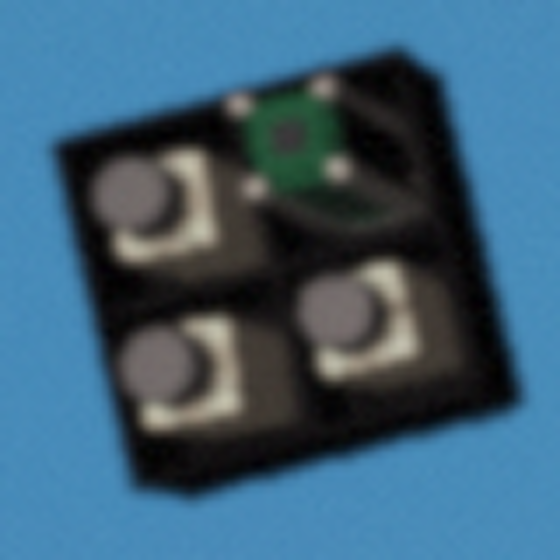

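The crop shows the green-topped module at crop (290,138). Its neighbours' caps are at (133,195) and (337,312), and (162,363) is diagonal to it. The choice stands.

```bash
cat >> h.py <<'E'
def down(yaw): # tool z down, tool y at world angle yaw
    y=np.array([np.cos(yaw),np.sin(yaw),0]); z=np.array([0,0,-1.]); return R.from_matrix(np.c_[np.cross(y,z),y,z])
def rel(tpos,trot,s=None):
    """numbers for jog: from current measured pose to TCP target"""
    s=s or ctrl.get_state(); R0=R.from_rotvec(s["tool_rot"])
    d=R0.inv().apply(np.array(tpos)-s["position"])/.3
    w=(R0.inv()*trot).as_rotvec()/np.deg2rad(60)
    return np.r_[d,w].round(3)
def log():
    import json
    s=ctrl.get_state(); open("log.jsonl","a").write(json.dumps({k:np.array(s[k]).tolist() for k in("joint_positions","position","tool_rot")})+"\n"); return s
E
python3 - <<'E'
from h import *
log(); im=cam("top"); f=lambda pts:np.array(pts,float)/7+[150,178]-.43
m=onz(im,f([(238,104),(322,85),(338,168),(255,188)]),.138)[:,:2]; print("mod",m.round(4).tolist(),m.mean(0).round(4))
g=onz(im,f([(290,138)]),.138); print(g)
e=m[0]-m[1]; print("mod side yaw",np.rad2deg(np.arctan2(e[1],e[0])), np.rad2deg(np.arctan2(*(m[0]-m[3])[::-1])))
c=onz(im,f([(60,145),(135,487),(402,50)]),.078)[:,:2]; print("crate",c.round(4).tolist(),((c[1]+c[2])/2).round(4), [np.linalg.norm(c[0]-c[i]).round(4) for i in(1,2)], np.rad2deg(np.arctan2(*(c[0]-c[1])[::-1])),np.rad2deg(np.arctan2(*(c[0]-c[2])[::-1])))
k=onz(im,f([(133,195),(162,363),(337,312)]),.128); print("caps",k.round(4).tolist())
R0=R.from_rotvec(ctrl.get_state()["tool_rot"]); print("tool y",R0.as_matrix()[:,1].round(3))
E
```

```text
mod [[0.5454, 0.2918], [0.5521, 0.2622], [0.5223, 0.2557], [0.5153, 0.2848]] [0.5338 0.2736]
[[0.53311216 0.27299723 0.138     ]]
mod side yaw 102.68071750578997 13.075723087369672
crate [[0.5391, 0.3741], [0.4123, 0.3415], [0.5743, 0.2477]] [0.4933 0.2946] [np.float64(0.131), np.float64(0.1311)] 14.394202878001659 105.54637966107046
caps [[0.5143, 0.3309, 0.128], [0.4543, 0.3184, 0.128], [0.472, 0.257, 0.128]]
tool y [ 0.307 -0.952 -0.001]
```

```bash
python3 - <<'E'
from h import *
d=np.deg2rad
print(rel([.50,-.15,.30],down(d(-35)))); print(rel([.5335,.2735,.30],down(d(13))))
E
```

```text
[ 1.433e+00 -1.179e+00 -2.590e-01 -1.000e-03 -0.000e+00 -6.190e-01]
[ 1.972e+00 -2.488e+00 -2.580e-01 -1.000e-03 -1.000e-03 -1.419e+00]
```

{"fn": "jog_arm", "kwargs": {"moves": [1, -0.82, -0.26, 0, 0, -0.45, 0.1, 1, -0.82, -0.26, 0, 0, -0.45, 0.1, 1, -0.82, -0.26, 0, 0, -0.45, 0.1, 1, -0.82, -0.26, 0, 0, -0.45, 0.1, 1, -0.82, -0.26, 0, 0, -0.45, 0.1, 1, -0.82, -0.26, 0, 0, -0.45, 0.1, 1, -0.82, -0.26, 0, 0, -0.45, 0.1, 1, -0.82, -0.26, 0, 0, -0.45, 0.1], "newtons": 30}}

```text
time: 1.2
position: [0.4105, -0.291, 0.3011]
tool_rot: [2.9, 1.204, 0.0]
ft_force: [0.2, -0.2, 0.6]
grip_width: 0.552
grip_force: 0.0
```

```bash
python3 - <<'E'
from h import *
d=np.deg2rad
s=log();print(np.round(s["position"],3),np.round(s["joint_positions"],2),s["time"],s["grip_width"])
print(rel([.52,.12,.27],down(d(0)))); print(rel([.5335,.2735,.27],down(d(13))))
E
```

```text
[ 0.411 -0.291  0.301] [ 0.97 -0.01 -0.4   1.67 -0.    1.48 -0.22] 1.2 0.5523270603161305
[ 1.228e+00 -7.090e-01  1.030e-01  1.000e-03  1.000e-03 -7.480e-01]
[ 1.622e+00 -1.038e+00  1.020e-01  1.000e-03  1.000e-03 -9.650e-01]
```

{"fn": "jog_arm", "kwargs": {"moves": [1, -0.64, 0.1, 0, 0, -0.6, 0.1, 1, -0.64, 0.1, 0, 0, -0.6, 0.1, 1, -0.64, 0.1, 0, 0, -0.6, 0.1, 1, -0.64, 0.1, 0, 0, -0.6, 0.1, 1, -0.64, 0.1, 0, 0, -0.6, 0.1, 1, -0.64, 0.1, 0, 0, -0.6, 0.1, 1, -0.64, 0.1, 0, 0, -0.6, 0.1, 1, -0.64, 0.1, 0, 0, -0.6, 0.1]}}

```text
time: 2.2
position: [0.4867, 0.0526, 0.27]
tool_rot: [2.394, 2.034, -0.002]
ft_force: [-0.6, -0.6, -0.8]
grip_width: 0.555
grip_force: 0.0
```

```bash
python3 - <<'E'
from h import *
d=np.deg2rad
s=log();print(np.round(s["position"],3),np.round(s["joint_positions"],2))
print(rel([.5335,.2735,.18],down(d(13))))
E
```

```text
[0.487 0.053 0.27 ] [ 0.64 -0.02 -0.78  1.74 -0.01  1.42 -0.3 ]
[ 0.752  0.035  0.299 -0.001  0.001 -0.372]
```

{"fn": "jog_arm", "kwargs": {"moves": [0.75, 0.035, 0.2, 0, 0, -0.37, 0.1, 0.75, 0.035, 0.2, 0, 0, -0.37, 0.1, 0.75, 0.035, 0.2, 0, 0, -0.37, 0.1, 0.75, 0.035, 0.2, 0, 0, -0.37, 0.1, 0.75, 0.035, 0.2, 0, 0, -0.37, 0.1, 0.75, 0.035, 0.2, 0, 0, -0.37, 0.1, 0.75, 0.035, 0.2, 0, 0, -0.37, 0.1, 0.75, 0.035, 0.2, 0, 0, -0.37, 0.1]}}

```text
time: 3.2
position: [0.5335, 0.2739, 0.211]
tool_rot: [1.957, 2.456, -0.0]
ft_force: [0.1, -0.1, 0.6]
grip_width: 0.553
grip_force: 0.0
```

```bash
python3 - <<'E'
from h import *
d=np.deg2rad
s=log();print(np.round(s["position"],3),np.round(s["joint_positions"],2))
im=cam("top"); save(im,"a1.png",5,(150,150,260,260))
im=cam("scene"); q=proj(im,[.5335,.2735,.138])[0].astype(int);print(q); save(im,"s1.png",5,(q[0]-60,q[1]-60,q[0]+60,q[1]+55))
print(rel([.5335,.2735,.098],down(d(13))))
E
```

```text
[0.534 0.274 0.211] [ 0.24  0.35 -0.94  1.57  0.29  1.36 -0.51]
[375 119]
[-0.004 -0.     0.377  0.001  0.001 -0.   ]
```

View pics/s1.png

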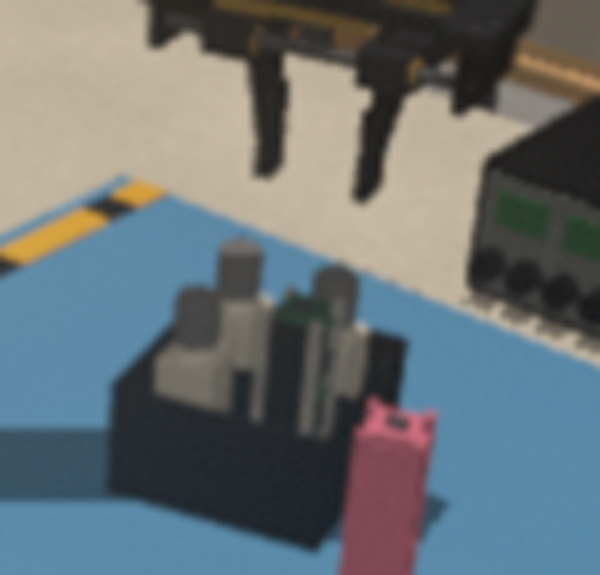

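The open fingers, tips at crop (268,170) and (368,195), straddle the module's column. Its top is at crop (303,305), which agrees with the projected position. Going down.

{"fn": "jog_arm", "kwargs": {"moves": [0, 0, 0.15, 0, 0, 0, 0.1, 0, 0, 0.25, 0, 0, 0, 0.1, 0, 0, 0.32, 0, 0, 0, 0.1, 0, 0, 0.375, 0, 0, 0, 0.1, 0, 0, 0.375, 0, 0, 0, 0.1, 0, 0, 0.375, 0, 0, 0, -0.4, 0, 0, 0.375, 0, 0, 0, -0.4, 0, 0, 0.375, 0, 0, 0, -0.4]}}

```text
time: 4.3
position: [0.5333, 0.2762, 0.0991]
tool_rot: [1.954, 2.459, 0.002]
ft_force: [-0.6, 0.6, 2.5]
grip_width: 0.414
grip_force: 29.8
```

{"fn": "jog_arm", "kwargs": {"moves": [0, 0, -0.1, 0, 0, 0, -0.4, 0, 0, -0.22, 0, 0, 0, -0.4, 0, 0, -0.35, 0, 0, 0, -0.4, 0, 0, -0.48, 0, 0, 0, -0.4, 0, 0, -0.55, 0, 0, 0, -0.4, 0, 0, -0.57, 0, 0, 0, -0.4, 0, 0, -0.57, 0, 0, 0, -0.4, 0, 0, -0.57, 0, 0, 0, -0.4]}}

```text
time: 5.3
position: [0.5322, 0.2752, 0.2675]
tool_rot: [-1.954, -2.459, 0.003]
ft_force: [-0.2, 0.2, -2.6]
grip_width: 0.411
grip_force: 29.8
```

```bash
python3 - <<'E'
from h import *
d=np.deg2rad
s=log();print(np.round(s["position"],3),np.round(s["joint_positions"],2),s["ft_force"],s["grip_width"])
print(rel([.52,0.0,.25],down(d(-10)))); print(rel([.461,-.328,.25],down(d(-35))))
E
```

```text
[0.532 0.275 0.268] [ 0.24  0.33 -0.96  1.49  0.26  1.47 -0.49] [-0.17148261  0.15617238 -2.57864266] 0.4110410689204511
[-0.884 -0.247  0.06  -0.002  0.001  0.384]
[-1.905e+00 -6.850e-01  6.100e-02 -2.000e-03  1.000e-03  8.010e-01]
```

{"fn": "jog_arm", "kwargs": {"moves": [-0.08, -0.02, 0, 0, 0, 0.03, -0.4, -0.22, -0.06, 0, 0, 0, 0.09, -0.4, -0.4, -0.11, 0.02, 0, 0, 0.16, -0.4, -0.58, -0.17, 0.04, 0, 0, 0.24, -0.4, -0.76, -0.22, 0.05, 0, 0, 0.31, -0.4, -0.9, -0.27, 0.06, 0, 0, 0.38, -0.4, -0.98, -0.3, 0.06, 0, 0, 0.41, -0.4, -1, -0.31, 0.06, 0, 0, 0.42, -0.4]}}

```text
time: 6.3
position: [0.5097, -0.0385, 0.2506]
tool_rot: [-2.445, -1.971, 0.001]
ft_force: [0.2, 0.5, -1.7]
grip_width: 0.411
grip_force: 29.8
```

```bash
python3 - <<'E'
from h import *
d=np.deg2rad
s=log();print(np.round(s["position"],3),np.round(s["joint_positions"],2))
print(rel([.461,-.328,.2],down(d(-35))))
E
```

```text
[ 0.51  -0.038  0.251] [ 0.76  0.05 -0.75  1.72  0.03  1.38 -0.21]
[-0.978  0.046  0.168 -0.001 -0.     0.379]
```

{"fn": "jog_arm", "kwargs": {"moves": [-0.08, 0, 0, 0, 0, 0.03, -0.4, -0.22, 0.01, 0, 0, 0, 0.09, -0.4, -0.4, 0.02, 0.02, 0, 0, 0.16, -0.4, -0.58, 0.03, 0.06, 0, 0, 0.24, -0.4, -0.76, 0.04, 0.1, 0, 0, 0.31, -0.4, -0.9, 0.045, 0.15, 0, 0, 0.36, -0.4, -0.97, 0.045, 0.17, 0, 0, 0.38, -0.4, -0.98, 0.045, 0.17, 0, 0, 0.38, -0.4]}}

```text
time: 7.3
position: [0.4611, -0.3279, 0.1996]
tool_rot: [-2.785, -1.451, 0.0]
ft_force: [0.2, 0.3, -1.9]
grip_width: 0.414
grip_force: 29.8
```

```bash
python3 - <<'E'
from h import *
d=np.deg2rad
s=log();print(np.round(s["position"],3),np.round(s["joint_positions"],2))
print(rel([.461,-.328,.100],down(d(-35))))
E
```

```text
[ 0.461 -0.328  0.2  ] [ 1.01  0.19 -0.49  1.68  0.09  1.3  -0.11]
[-0.001  0.     0.332 -0.001 -0.001  0.001]
```

{"fn": "jog_arm", "kwargs": {"moves": [0, 0, 0.1, 0, 0, 0, -0.4, 0, 0, 0.2, 0, 0, 0, -0.4, 0, 0, 0.26, 0, 0, 0, -0.4, 0, 0, 0.3, 0, 0, 0, -0.4, 0, 0, 0.315, 0, 0, 0, -0.4, 0, 0, 0.325, 0, 0, 0, -0.4, 0, 0, 0.33, 0, 0, 0, -0.4, 0, 0, 0.333, 0, 0, 0, -0.4]}}

```text
time: 8.3
position: [0.4616, -0.3281, 0.1005]
tool_rot: [2.785, 1.452, 0.0]
ft_force: [0.2, 1.0, -2.3]
grip_width: 0.413
grip_force: 29.8
```

{"fn": "jog_arm", "kwargs": {"moves": [0, 0, 0.002, 0, 0, 0, -0.4, 0, 0, 0.004, 0, 0, 0, -0.4, 0, 0, 0.006, 0, 0, 0, -0.4, 0, 0, 0.008, 0, 0, 0, -0.4, 0, 0, 0.009, 0, 0, 0, -0.4, 0, 0, 0.01, 0, 0, 0, -0.4, 0, 0, 0.01, 0, 0, 0, -0.4, 0, 0, 0.01, 0, 0, 0, -0.4]}}

```text
time: 9.3
position: [0.4614, -0.3279, 0.0981]
tool_rot: [2.785, 1.452, -0.0]
ft_force: [-2.5, 1.7, 5.7]
grip_width: 0.411
grip_force: 29.9
```

Contact: the vertical force has turned to +5.7 N. Now I open gently and rise.

{"fn": "jog_arm", "kwargs": {"moves": [0, 0, 0, 0, 0, 0, -0.05, 0, 0, 0, 0, 0, 0, 0.1, 0, 0, 0, 0, 0, 0, 0.25, 0, 0, -0.05, 0, 0, 0, 0.25, 0, 0, -0.15, 0, 0, 0, 0.25, 0, 0, -0.3, 0, 0, 0, 0.25, 0, 0, -0.45, 0, 0, 0, 0.25, 0, 0, -0.55, 0, 0, 0, 0.25]}}

```text
time: 10.3
position: [0.4622, -0.3281, 0.2659]
tool_rot: [2.782, 1.451, 0.002]
ft_force: [0.3, -0.6, -0.3]
grip_width: 0.627
grip_force: 0.0
```

```bash
python3 - <<'E'
from h import *
s=log();print(np.round(s["position"],3),np.round(s["joint_positions"],2))
im=cam("scene"); save(im,"s2.png",1.25)
im=cam("top"); p=im["pixels"]
g=cv2.cvtColor(p,cv2.COLOR_RGB2HSV)
w=((g[...,1]<70)&(g[...,2]>150)).astype(np.uint8); n,l,st,c=cv2.connectedComponentsWithStats(w[190:250,285:340])
i=1+st[1:,4].argmax(); cn=cv2.findContours((l==i).astype(np.uint8),0,1)[0][0]+[285,190]
r=cv2.minAreaRect(cn.astype(np.float32)); b=cv2.boxPoints(r); print(r); print(onz(im,b,.039)[:,:2].round(4), onz(im,[r[0]],.039))
# fit kinematics
import json
L=[json.loads(x) for x in open("log.jsonl")]
from scipy.optimize import least_squares
Q=np.array([x["joint_positions"] for x in L]);P=np.array([x["position"] for x in L]);RV=[R.from_rotvec(x["tool_rot"]) for x in L]
def fk(q,k,sg):
    T=R.identity();p=np.array([0,0,k[0]]);ax="zyzyzyz"
    Ls=[0,k[1],0,k[2],0,0,k[3]] 
    for i in range(7):
        T=T*R.from_euler(ax[i],sg[i]*q[i])
        if i==2:p=p+T.apply([k[4],0,k[1]])
        if i==3:p=p+T.apply([-k[4],0,0])
        if i==4:p=p+T.apply([0,0,k[2]])
        if i==5:p=p+T.apply([k[5],0,0])
        if i==6:p=p+T.apply([0,0,k[3]])
    return p,T
import itertools
best=None
for s1,s3,s5 in itertools.product([1,-1],repeat=3):
    sg=[s1,1,s3,1,s5,1,1]
    f=lambda k:np.concatenate([fk(q,k,sg)[0]-p for q,p in zip(Q,P)])
    o=least_squares(f,[.34,.4,.4,.25,0,0])
    if best is None or o.cost<best[0]: best=(o.cost,sg,o.x)
print(best)
for s7 in(1,-1):
    sg=best[1][:6]+[s7]; print([ (fk(q,best[2],sg)[1].inv()*r).as_rotvec().round(2).tolist() for q,r in zip(Q,RV)][::3])
E
```

```text
[ 0.462 -0.328  0.266] [ 1.02  0.15 -0.5   1.59  0.07  1.42 -0.1 ]
((315.0449523925781, 213.02809143066406), (14.09797191619873, 33.9199333190918), 32.00538635253906)
[[ 0.4738  0.0052]
 [ 0.5512 -0.0434]
 [ 0.5307 -0.0755]
 [ 0.4536 -0.0267]] [[ 0.50211637 -0.03499892  0.039     ]]
(np.float64(0.0014600054296421252), [-1, 1, -1, 1, 1, 1, 1], array([-0.17106055,  0.47939762,  0.50649079, -0.04589098, -0.00657762,
       -0.00403847]))
[[0.04, -0.04, 1.68], [0.52, -0.52, 2.38], [0.14, -0.14, 1.74]]
[[0.03, -0.04, 1.56], [0.17, -0.6, 1.4], [0.12, -0.15, 1.52]]
```

View pics/s2.png

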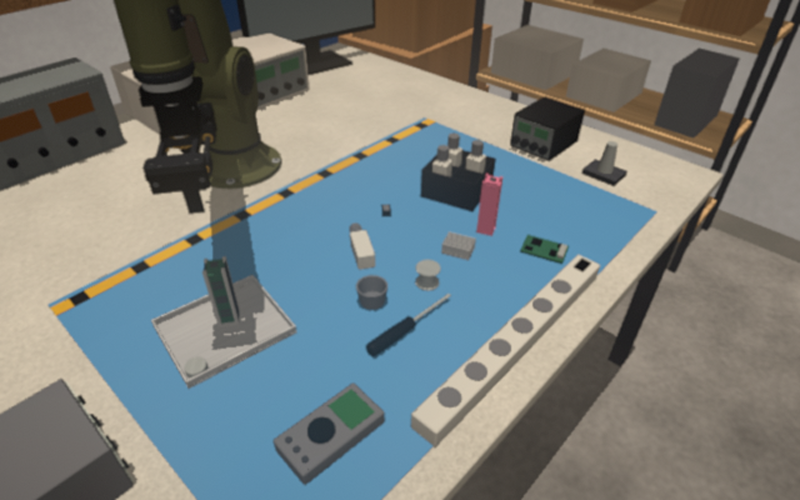

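The module stands upright in the tray, with its foot near (230,320), and the crate's fourth cell is empty. The fallen bottle is untouched at (360,245). Next I fit the arm's kinematics, to find which tool tilts are reachable for standing it up.

```bash
cat > kin.py <<'E'
from h import *
import json, itertools
from scipy.optimize import least_squares
AX=[2,1,2,1,2,1,2]
def fk(q,k,sg):
    T=np.eye(3);p=np.array([0,0,k[0]]);out=[]
    for i in range(7):
        v=np.zeros(3);v[AX[i]]=sg[i]*q[i];T=T@cv2.Rodrigues(v)[0]
        if i==2:p=p+T@[k[4],0,k[1]];out.append(p)
        if i==3:p=p+T@[k[5],0,0]
        if i==4:p=p+T@[0,0,k[2]];out.append(p)
        if i==5:p=p+T@[k[6],0,0]
        if i==6:p=p+T@[0,0,k[3]]
    return p,T
def load():
    L=[json.loads(x) for x in open("log.jsonl")]
    return [np.array(x["joint_positions"]) for x in L],[np.array(x["position"]) for x in L],[R.from_rotvec(x["tool_rot"]).as_matrix() for x in L]
def fit():
    Q,P,M=load();best=None
    for s in itertools.product([1,-1],repeat=4):
        sg=[s[0],1,s[1],1,s[2],1,s[3]]
        C=R.from_matrix([fk(q,np.zeros(7),sg)[1].T@m for q,m in zip(Q,M)]); c=C.mean()
        e=(c.inv()*C).magnitude().max()
        if best is None or e<best[0]:best=(e,sg,c)
    e,sg,c=best
    o=least_squares(lambda k:np.r_[np.concatenate([fk(q,k,sg)[0]-p for q,p in zip(Q,P)]),.01*(k-[.33,.48,.5,.25,0,0,0])],[.33,.48,.5,.25,0,0,0])
    return e,sg,c.as_matrix(),o.x,np.abs(o.fun[:-7]).max()
LO=np.array([-2.86,-.3,-1.38,.06,-1.56,.09,-2.69]);HI=np.array([2.86,2.09,1.24,2.45,4.7,2.05,2.69])
E
python3 - <<'E'
from kin import *
e,sg,c,k,r=fit();print(e,sg,R.from_matrix(c).as_rotvec().round(2),k.round(3),r)
json.dump([sg,c.tolist(),k.tolist()],open("kin.json","w"))
E
```

```text
6.865311986857929e-16 [-1, 1, -1, 1, -1, 1, -1] [0.   0.   1.57] [ 0.345  0.484  0.516  0.547 -0.002 -0.068  0.023] 0.026800872365830508
```

```bash
python3 - <<'E'
from kin import *
sg,c,k=json.load(open("kin.json"));Q,P,M=load()
def frames(q):
    T=np.eye(3);o=[T]
    for i in range(7):
        v=np.zeros(3);v[AX[i]]=sg[i]*q[i];T=T@cv2.Rodrigues(v)[0];o.append(T)
    return o
A=[];b=[]
for q,p in zip(Q,P):
    F=frames(q); A.append(np.hstack([np.eye(3)[:,2:]]+[F[3]]+[F[5]]+[F[7]])); b.append(p)  # base z, upper arm, forearm, hand
A=np.vstack(A);b=np.concatenate(b)
x0=np.r_[.33,0,0,.48,0,0,.5,0,0,.25];
for lam in(1e-2,1e-3,1e-4):
    n=len(x0);x=x0+np.linalg.lstsq(np.vstack([A,lam*np.eye(n)]),np.r_[b-A@x0,np.zeros(n)],rcond=None)[0]
    print(lam,x.round(3),np.abs(A@x-b).max())
F4=[frames(q) for q in Q]
A2=np.vstack([np.hstack([np.eye(3)[:,2:]]+[f[i] for i in(2,3,4,5,6,7)]) for f in F4]);x0=np.zeros(19);x0[[0,6,12,18]]=[.33,.48,.5,.25]
x=x0+np.linalg.lstsq(np.vstack([A2,1e-3*np.eye(19)]),np.r_[b-A2@x0,np.zeros(19)],rcond=None)[0];print(x.round(3),np.abs(A2@x-b).max())
E
```

```text
0.01 [ 0.211 -0.003 -0.011  0.475  0.016  0.01   0.524  0.01  -0.025  0.32 ] 0.002812833445026308
0.001 [ 0.048 -0.002 -0.01   0.475  0.017  0.01   0.524  0.01  -0.025  0.156] 0.002852226909847766
0.0001 [ 0.035 -0.002 -0.01   0.475  0.017  0.01   0.524  0.01  -0.025  0.142] 0.0028542574125434705
[ 0.25   0.    -0.016 -0.006 -0.    -0.005  0.474 -0.    -0.005  0.007
 -0.    -0.     0.507 -0.    -0.     0.06   0.     0.     0.31 ] 1.6627874804275855e-06
```

```bash
cat >> kin.py <<'E'
X=np.array([0.25,0,-.016,-.006,0,-.005,.474,0,-.005,.007,0,0,.507,0,0,.06,0,0,.31])
SG=[-1,1,-1,1,-1,1,-1]; C=R.from_rotvec([0,0,np.pi/2]).as_matrix()
def FK(q,dh=0):
    T=np.eye(3);p=np.array([0,0,X[0]+dh]);W=None
    for i in range(7):
        v=np.zeros(3);v[AX[i]]=SG[i]*q[i];T=T@cv2.Rodrigues(v)[0]
        if i>=1:p=p+T@X[1+3*(i-1):4+3*(i-1)]
        if i==4:W=p
    return p+T@[0,0,dh],T@C,W
def IK(p,M,q0,dh=0):
    f=lambda q:(lambda r:np.r_[(r[0]-p)*3,R.from_matrix(r[1].T@M).as_rotvec(),1e-4*(q-q0)])(FK(q,dh))
    o=least_squares(f,np.clip(q0,LO+.01,HI-.01),bounds=(LO,HI),max_nfev=60)
    return o.x,np.abs(o.fun[:6]).max()
go=.0187
def rot(zv,yv): return np.c_[np.cross(yv,zv),yv,zv]
E
cat > scan.py <<'E'
from kin import *
q0=np.array(ctrl.get_state()["joint_positions"])
base=np.array([.541,-.0595,.021]);cap=np.array([-.847,.531,0]);up=np.array([0,0,1.])
yb=np.cross(up,cap) # horizontal perpendicular
seeds=[np.array([.3,.5,-.4,1.7,0,1.0,0]),np.array([0,.5,0,1.7,1.5,1.3,0]),np.array([0,.5,0,1.7,-1.4,1.3,0]),np.array([0,.5,0,1.7,3.1,1.0,0])]
def best(p,M,dh):
    rs=[IK(p,M,s,dh) for s in seeds]; ok=[(r[0].round(2).tolist(),FK(r[0],dh)[2][2].round(3)) for r in rs if r[1]<2e-3]
    return ok
for dh in(0,.08,-.08):
  for a in (15,30,45):
    A=np.deg2rad(a);g=base+.068*cap
    z=-np.cos(A)*up-np.sin(A)*cap
    for sy in(1,-1):
        M=rot(z,sy*yb);r=best(g-0+z*go,M,dh);print("dh",dh,"pick",a,sy,r[:1])
    for phi in(0,60,90,120,150,180,210,240,270,300):
        F=np.deg2rad(phi);h=np.array([np.cos(F),np.sin(F),0])
        z2=-np.sin(A)*up+np.cos(A)*h; y2=np.cross(up,h)
        for pos in([.47,-.03],[.55,-.03]):
            for sy in(1,-1):
                r=best(np.r_[pos,.071]+z2*go,rot(z2,sy*y2),dh)
                if r:print("  place",phi,pos,sy,r[0])
E
time python3 scan.py > scan.txt; grep -c place scan.txt; grep pick scan.txt; grep -A60 "dh 0 pick 30 -1" scan.txt | grep place | head -30
```

```text
285
dh 0 pick 15 1 [([-0.34, 0.07, 0.22, 2.27, 0.26, 0.61, -2.45], np.float64(0.36))]
dh 0 pick 15 -1 [([0.44, 0.11, -0.57, 2.24, 0.38, 0.64, 0.59], np.float64(0.36))]
dh 0 pick 30 1 []
dh 0 pick 30 -1 [([0.45, 0.05, -0.73, 2.4, 0.94, 0.52, -0.05], np.float64(0.325))]
dh 0 pick 45 1 []
dh 0 pick 45 -1 []
dh 0.08 pick 15 1 [([-0.05, 0.05, -0.11, 2.29, 0.31, 0.62, -2.53], np.float64(0.438))]
dh 0.08 pick 15 -1 [([0.46, 0.08, -0.62, 2.28, 0.38, 0.63, 0.57], np.float64(0.438))]
dh 0.08 pick 30 1 []
dh 0.08 pick 30 -1 [([0.97, 0.08, -1.33, 2.45, 1.03, 0.57, -0.19], np.float64(0.395))]
dh 0.08 pick 45 1 []
dh 0.08 pick 45 -1 []
dh -0.08 pick 15 1 [([-0.67, 0.11, 0.6, 2.24, 0.16, 0.61, -2.33], np.float64(0.283))]
dh -0.08 pick 15 -1 [([0.44, 0.14, -0.55, 2.2, 0.39, 0.65, 0.62], np.float64(0.283))]
dh -0.08 pick 30 1 []
dh -0.08 pick 30 -1 [([0.46, 0.09, -0.66, 2.33, 0.92, 0.52, 0.05], np.float64(0.256))]
dh -0.08 pick 45 1 [([0.11, 0.1, -0.43, 2.44, 1.54, 0.61, 2.5], np.float64(0.213))]
dh -0.08 pick 45 -1 [([0.39, 0.13, -0.71, 2.43, 1.56, 0.65, -0.64], np.float64(0.213))]
  place 60 [0.47,
[... 2129 characters left out ...]
7))
  place 240 [0.47, -0.03] -1 ([-0.02, 0.77, -0.51, 1.64, 0.76, 1.86, 1.83], np.float64(0.247))
  place 240 [0.55, -0.03] 1 ([-0.48, 0.82, 0.18, 1.44, 0.51, 1.73, -0.97], np.float64(0.247))
  place 240 [0.55, -0.03] -1 ([-0.08, 0.86, -0.4, 1.42, 0.8, 1.9, 1.96], np.float64(0.247))
  place 270 [0.47, -0.03] 1 ([-0.45, 0.53, -0.14, 1.97, 0.87, 1.5, -1.07], np.float64(0.247))
  place 270 [0.47, -0.03] -1 ([0.12, 0.71, -0.83, 1.95, 1.12, 1.79, 1.91], np.float64(0.247))
  place 270 [0.55, -0.03] 1 ([-0.65, 0.63, 0.18, 1.8, 0.79, 1.42, -0.9], np.float64(0.247))
  place 270 [0.55, -0.03] -1 ([0.11, 0.8, -0.79, 1.77, 1.22, 1.82, 2.02], np.float64(0.247))
real	0m56.878s
user	0m57.285s
sys	0m0.052s
```

```bash
cat > pick.py <<'E'
from kin import *
A=np.deg2rad(20);cap=np.array([-.847,.531,0]);up=np.array([0,0,1.]);yb=-np.cross(up,cap)
z=-np.cos(A)*up-np.sin(A)*cap;M=R.from_matrix(rot(z,yb));g=np.array([.4834,-.0234,.029])
tcp=lambda back:g+z*(go-back)
E
python3 - <<'E'
from pick import *
print(rel(tcp(.12),M))
E
```

```text
[ 0.867 -0.648  0.472 -0.264 -0.25  -1.531]
```

{"fn": "jog_arm", "kwargs": {"moves": [0.2, -0.15, 0, -0.02, -0.02, -0.15, 0.5, 0.4, -0.3, 0, -0.04, -0.04, -0.32, 0.5, 0.6, -0.45, 0.05, -0.07, -0.07, -0.48, 0.5, 0.8, -0.6, 0.15, -0.1, -0.1, -0.64, 0.5, 0.86, -0.64, 0.25, -0.12, -0.12, -0.8, 0.5, 0.86, -0.64, 0.25, -0.14, -0.14, -0.95, 0.5, 0.86, -0.64, 0.25, -0.14, -0.14, -0.95, 0.5, 0.86, -0.64, 0.25, -0.14, -0.14, -0.95, 0.5]}}

```text
time: 11.4
position: [0.4521, -0.0076, 0.1879]
tool_rot: [1.648, 2.446, -0.088]
ft_force: [1.1, 0.1, 0.3]
grip_width: 0.756
grip_force: 0.0
```

```bash
python3 - <<'E'
from pick import *
s=log();q=np.array(s["joint_positions"]);print(np.round(s["position"],3),q.round(2))
for dh in(-.1,0,.1):print(dh,(FK(q,dh)[0]-s["position"]).round(4))
print(rel(tcp(.10),M))
E
```

```text
[ 0.452 -0.008  0.188] [ 0.73 -0.21 -0.81  2.03  0.02  1.14  0.3 ]
-0.1 [-0.0117  0.016  -0.003 ]
0 [ 0.0007  0.0005 -0.001 ]
0.1 [ 0.013 -0.015  0.001]
[ 0.04   0.007  0.273 -0.108 -0.129 -0.585]
```

{"fn": "jog_arm", "kwargs": {"moves": [0, 0, 0, -0.03, -0.03, -0.15, 0.5, 0.02, 0, 0.05, -0.06, -0.07, -0.3, 0.5, 0.04, 0, 0.1, -0.09, -0.1, -0.45, 0.5, 0.04, 0.007, 0.15, -0.108, -0.129, -0.585, 0.5, 0.04, 0.007, 0.2, -0.108, -0.129, -0.585, 0.5, 0.04, 0.007, 0.2, -0.108, -0.129, -0.585, 0.5, 0.04, 0.007, 0.2, -0.108, -0.129, -0.585, 0.5, 0.04, 0.007, 0.2, -0.108, -0.129, -0.585, 0.5]}}

```text
time: 12.4
position: [0.4573, -0.004, 0.1269]
tool_rot: [0.772, 2.694, -0.135]
ft_force: [0.7, 0.6, -0.7]
grip_width: 0.756
grip_force: 0.0
```

```bash
python3 - <<'E'
from pick import *
s=log();q=np.array(s["joint_positions"]);print(np.round(s["position"],3),q.round(2))
print((FK(q)[0]-s["position"]).round(4), rel(tcp(.0),M))
im=cam("scene");c=proj(im,[.49,-.03,.04])[0].astype(int);print(proj(im,[g,tcp(0),[.541,-.0595,.039],[.439,.004,.034]])-c+65);save(im,"s3.png",5,(c[0]-65,c[1]-65,c[0]+65,c[1]+50))
E
```

```text
[ 0.457 -0.004  0.127] [ 0.55 -0.26 -0.7   2.24  0.08  0.83  0.81]
[ 0.0008  0.0004 -0.0011] [ 0.01  -0.009  0.406  0.001  0.     0.002]
[[66.1131815  67.02966953]
 [66.87824513 73.76904263]
 [71.60996058 80.27012307]
 [61.92264146 54.004317  ]]
```

View pics/s3.png

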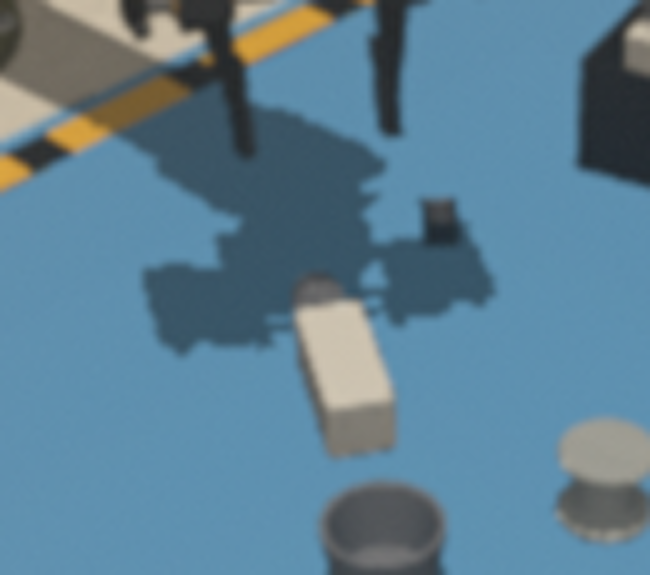

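The bottle's top base edge is at crop (360,405) and its cap end at (318,280), as predicted. The fingers straddle it, so I descend along the tool's axis and grip.

{"fn": "jog_arm", "kwargs": {"moves": [0.003, -0.003, 0.12, 0, 0, 0, 0.5, 0.006, -0.006, 0.25, 0, 0, 0, 0.5, 0.01, -0.009, 0.34, 0, 0, 0, 0.5, 0.01, -0.009, 0.39, 0, 0, 0, 0.5, 0.01, -0.009, 0.406, 0, 0, 0, 0.5, 0.01, -0.009, 0.406, 0, 0, 0, -0.4, 0.01, -0.009, 0.406, 0, 0, 0, -0.4, 0.01, -0.009, 0.406, 0, 0, 0, -0.4]}}

```text
time: 13.45
position: [0.4886, -0.0267, 0.0115]
tool_rot: [0.77, 2.694, -0.136]
ft_force: [0.6, 0.3, -0.5]
grip_width: 0.495
grip_force: 0.0
```

```bash
python3 - <<'E'
from pick import *
s=log();q=np.array(s["joint_positions"]);print(np.round(s["position"],3),q.round(2),s["grip_width"],s["grip_force"],s["ft_force"])
print(rel(tcp(0),M))
E
```

```text
[ 0.489 -0.027  0.011] [ 0.62  0.08 -0.8   2.29  0.53  0.6   0.43] 0.49451569644387744 0.0 [ 0.56064255  0.26926659 -0.50941067]
[-0.001  0.     0.     0.001  0.001  0.003]
```

{"fn": "jog_arm", "kwargs": {"moves": [0, 0, 0, 0, 0, 0, -0.4, 0, 0, 0, 0, 0, 0, -0.4, 0, 0, 0, 0, 0, 0, -0.4, 0, 0, -0.01, 0, 0, 0, -0.4, -0.02, 0, -0.06, 0, 0, 0, -0.4, -0.06, 0, -0.17, 0, 0, 0, -0.4, -0.11, 0, -0.3, 0, 0, 0, -0.4, -0.137, 0, -0.376, 0, 0, 0, -0.4]}}

```text
time: 14.45
position: [0.4887, -0.0266, 0.1327]
tool_rot: [0.77, 2.693, -0.136]
ft_force: [0.4, -1.1, -2.1]
grip_width: 0.41
grip_force: 30.0
```

```bash
cat > stand.py <<'E'
from pick import *
def stand(phi,pos,zg):
    F=np.deg2rad(phi);h=np.array([np.cos(F),np.sin(F),0]);z2=-np.sin(A)*up+np.cos(A)*h
    M2=rot(z2,-np.cross(up,h)); return np.r_[pos,zg]+z2*go,R.from_matrix(M2)
E
python3 - <<'E'
from stand import *
s=log();q=np.array(s["joint_positions"]);print(q.round(2))
for phi in(120,135,148):
    p,m=stand(phi,[.46,.02],.15)
    r=IK(p,m.as_matrix(),q+[0,.4,0,-.5,0,.8,0]);p1,_=stand(phi,[.46,.02],.071);r2=IK(p1,m.as_matrix(),r[0])
    print(phi,r[0].round(2),r[1].round(4),r2[0].round(2),r2[1].round(4),rel(p,m))
E
```

```text
[ 0.67 -0.19 -0.76  2.18  0.11  0.82  0.84]
120 [ 0.82  0.79 -0.62  1.6  -0.43  1.75  0.79] 0.0 [ 0.79  0.9  -0.57  1.59 -0.37  1.67  0.85] 0.0 [ 0.19   0.109 -0.108 -0.219  1.468  0.471]
135 [ 0.69  0.86 -0.62  1.46 -0.3   1.9   0.83] 0.0 [ 0.66  0.97 -0.58  1.46 -0.25  1.82  0.89] 0.0 [ 0.195  0.095 -0.11  -0.102  1.494  0.22 ]
148 [ 0.64  0.96 -0.75  1.36 -0.13  2.02  0.82] 0.0 [ 0.61  1.05 -0.69  1.36 -0.08  1.94  0.88] 0.0 [ 0.196  0.082 -0.11  -0.     1.501  0.002]
```

{"fn": "jog_arm", "kwargs": {"moves": [0, 0, 0, 0, 0.06, 0.01, -0.4, 0.02, 0.01, -0.02, -0.01, 0.18, 0.02, -0.4, 0.05, 0.02, -0.04, -0.02, 0.32, 0.04, -0.4, 0.08, 0.03, -0.06, -0.03, 0.46, 0.06, -0.4, 0.11, 0.05, -0.08, -0.04, 0.6, 0.08, -0.4, 0.14, 0.06, -0.1, -0.05, 0.74, 0.1, -0.4, 0.17, 0.07, -0.11, -0.06, 0.86, 0.12, -0.4, 0.19, 0.08, -0.11, -0.07, 0.94, 0.13, -0.4]}}

```text
time: 15.45
position: [0.446, 0.0274, 0.1415]
tool_rot: [-0.845, -2.385, -0.349]
ft_force: [-0.4, -0.3, -1.1]
grip_width: 0.407
grip_force: 30.0
```

```bash
python3 - <<'E'
from stand import *
s=log();q=np.array(s["joint_positions"]);print(np.round(s["position"],3),q.round(2))
print(rel(*stand(135,[.46,.02],.15)))
E
```

```text
[0.446 0.027 0.141] [ 0.69  0.46 -0.65  1.69 -0.15  1.58  0.94]
[ 0.009  0.016 -0.001 -0.039  0.548  0.09 ]
```

{"fn": "jog_arm", "kwargs": {"moves": [0, 0, 0, 0, 0.06, 0.01, -0.4, 0.002, 0.004, 0, -0.01, 0.18, 0.03, -0.4, 0.005, 0.01, 0, -0.02, 0.32, 0.05, -0.4, 0.009, 0.016, 0, -0.03, 0.44, 0.07, -0.4, 0.009, 0.016, 0, -0.039, 0.52, 0.09, -0.4, 0.009, 0.016, 0, -0.039, 0.548, 0.09, -0.4, 0.009, 0.016, 0, -0.039, 0.548, 0.09, -0.4, 0.009, 0.016, 0, -0.039, 0.548, 0.09, -0.4]}}

```text
time: 16.45
position: [0.4474, 0.0333, 0.1448]
tool_rot: [-0.748, -1.813, -0.522]
ft_force: [0.2, -0.1, -0.8]
grip_width: 0.411
grip_force: 30.0
```

```bash
python3 - <<'E'
from stand import *
s=log();q=np.array(s["joint_positions"]);print(np.round(s["position"],3),q.round(2))
print(rel(*stand(135,[.46,.02],.15)))
ax=[.4543,.0257]  # axis approx 8mm back of grasp toward -h? 
for nme in("scene",):
    im=cam(nme);c=proj(im,[.46,.02,.12])[0].astype(int);save(im,"s4.png",5,(c[0]-60,c[1]-60,c[0]+60,c[1]+60))
    print(c,(proj(im,[[.4543,.0257,.082],[.4543,.0257,.202],[.4657,.0143,.082],[.4657,.0143,.202]])-c+60)*5)
E
```

```text
[0.447 0.033 0.145] [ 0.67  0.85 -0.6   1.47 -0.31  1.9   0.85]
[-0.005 -0.002 -0.001 -0.001  0.006  0.002]
[291 151] [[305.54615083 355.40006924]
 [297.8490664  152.59902184]
 [305.23781961 372.88968231]
 [297.41681934 168.8630275 ]]
```

View pics/s4.png

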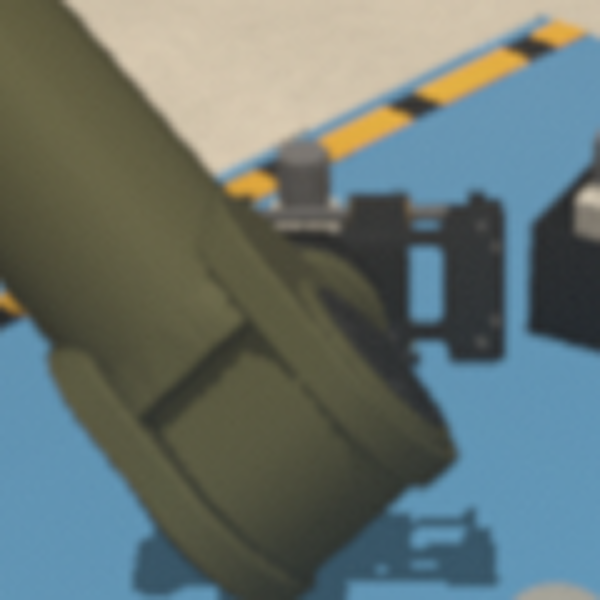

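The bottle is upright in the gripper: cap at crop (303,175), shoulder line level at (300,222). Lowering it towards the mat.

{"fn": "jog_arm", "kwargs": {"moves": [-0.02, 0, 0.007, 0, 0.006, 0, -0.4, -0.06, 0, 0.022, 0, 0.006, 0, -0.4, -0.11, 0, 0.04, 0, 0.006, 0, -0.4, -0.16, 0, 0.058, 0, 0.006, 0, -0.4, -0.2, 0, 0.073, 0, 0.006, 0, -0.4, -0.225, 0, 0.082, 0, 0.006, 0, -0.4, -0.235, 0, 0.0855, 0, 0.006, 0, -0.4, -0.235, 0, 0.0855, 0, 0.006, 0, -0.4]}}

```text
time: 17.5
position: [0.4475, 0.0327, 0.0692]
tool_rot: [-0.746, -1.805, -0.524]
ft_force: [0.7, 0.9, -1.8]
grip_width: 0.41
grip_force: 30.0
```

{"fn": "jog_arm", "kwargs": {"moves": [-0.003, 0, 0.001, 0, 0, 0, -0.4, -0.006, 0, 0.002, 0, 0, 0, -0.4, -0.009, 0, 0.003, 0, 0, 0, -0.4, -0.011, 0, 0.004, 0, 0, 0, -0.4, -0.0125, 0, 0.0045, 0, 0, 0, -0.4, -0.0125, 0, 0.0045, 0, 0, 0, -0.4, -0.0125, 0, 0.0045, 0, 0, 0, -0.4, -0.0125, 0, 0.0045, 0, 0, 0, -0.4]}}

```text
time: 18.5
position: [0.4474, 0.0327, 0.0652]
tool_rot: [-0.746, -1.805, -0.524]
ft_force: [-0.4, -1.1, -0.6]
grip_width: 0.41
grip_force: 30.0
```

{"fn": "jog_arm", "kwargs": {"moves": [-0.002, 0, 0.0007, 0, 0, 0, -0.4, -0.003, 0, 0.001, 0, 0, 0, -0.4, -0.004, 0, 0.0015, 0, 0, 0, -0.4, -0.005, 0, 0.0018, 0, 0, 0, -0.4, -0.006, 0, 0.0021, 0, 0, 0, -0.4, -0.006, 0, 0.0021, 0, 0, 0, -0.4, -0.006, 0, 0.0021, 0, 0, 0, -0.4, -0.006, 0, 0.0021, 0, 0, 0, -0.4]}}

```text
time: 19.5
position: [0.4473, 0.0327, 0.0651]
tool_rot: [-0.744, -1.803, -0.525]
ft_force: [-0.8, -2.4, 7.5]
grip_width: 0.414
grip_force: 30.0
```

{"fn": "jog_arm", "kwargs": {"moves": [0, 0, 0, 0, 0, 0, -0.1, 0, 0, 0, 0, 0, 0, 0, 0, 0, 0, 0, 0, 0, 0.15, 0, 0, 0, 0, 0, 0, 0.3, 0, 0, -0.03, 0, 0, 0, 0.3, 0, 0, -0.12, 0, 0, 0, 0.3, 0, 0, -0.25, 0, 0, 0, 0.3, 0, 0, -0.38, 0, 0, 0, 0.3]}}

```text
time: 20.5
position: [0.5243, -0.0441, 0.1027]
tool_rot: [-0.747, -1.805, -0.524]
ft_force: [1.0, 0.7, 0.4]
grip_width: 0.651
grip_force: 0.0
```

```bash
python3 - <<'E'
from stand import *
s=log();q=np.array(s["joint_positions"]);print(np.round(s["position"],3),q.round(2),s["grip_width"])
im=cam("top");c=proj(im,[.45,.03,.12])[0].astype(int);print(c);save(im,"t5.png",6,(c[0]-45,c[1]-45,c[0]+55,c[1]+45))
E
```

```text
[ 0.524 -0.044  0.103] [ 0.63  1.07 -0.55  1.14 -0.23  2.05  0.85] 0.6514443517778704
[289 230]
```

View pics/t5.png

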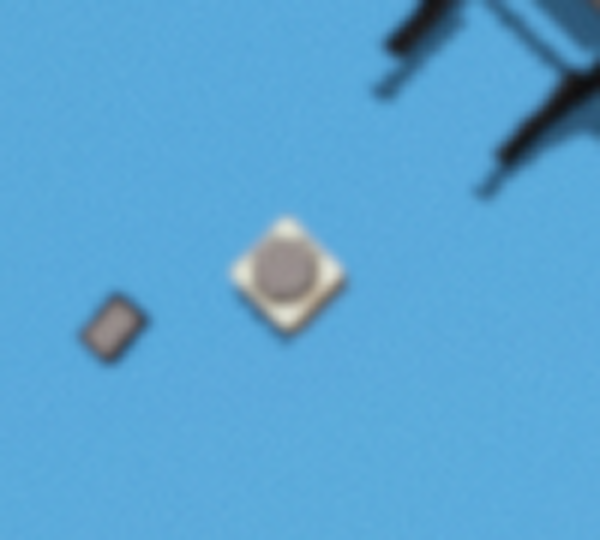

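The bottle stands by itself on the mat, as a square with the round cap at crop (286,270); the relay at (113,328) has not moved. Next I return the tool to vertical above it.

```bash
python3 - <<'E'
from stand import *
im=cam("top");p=onz(im,[[291.25,229.6]],.123)[0];print(p.round(4))
print(rel([.49,-.01,.25],down(np.deg2rad(45))),rel([p[0],p[1],.2],down(np.deg2rad(45))))
E
```

```text
[0.4524 0.0248 0.123 ]
[ 0.52   0.    -0.009  0.003 -1.164 -0.002] [ 0.422 -0.007  0.208  0.003 -1.164 -0.002]
```

{"fn": "jog_arm", "kwargs": {"moves": [0.12, 0, -0.03, 0, -0.1, 0, 0.3, 0.25, 0, -0.04, 0, -0.25, 0, 0.3, 0.38, 0, -0.04, 0, -0.42, 0, 0.3, 0.48, 0, -0.03, 0, -0.6, 0, 0.3, 0.52, 0, -0.02, 0, -0.78, 0, 0.3, 0.52, 0, -0.01, 0, -0.94, 0, 0.3, 0.52, 0, -0.01, 0, -1, 0, 0.3, 0.52, 0, -0.01, 0, -1, 0, 0.3]}}

```text
time: 21.6
position: [0.4868, -0.0063, 0.2504]
tool_rot: [-1.135, -2.753, -0.099]
ft_force: [-0.3, 0.4, -1.4]
grip_width: 0.649
grip_force: 0.0
```

```bash
python3 - <<'E'
from stand import *
s=log();q=np.array(s["joint_positions"]);print(np.round(s["position"],3),q.round(2))
print(rel([.4524,.0248,.17],down(np.deg2rad(45))))
E
```

```text
[ 0.487 -0.006  0.25 ] [ 0.68  0.11 -0.67  1.68 -0.06  1.5   0.8 ]
[ 0.105 -0.007  0.291 -0.001 -0.167  0.003]
```

{"fn": "jog_arm", "kwargs": {"moves": [0.03, 0, 0.05, 0, -0.08, 0, 0.2, 0.08, -0.005, 0.12, 0, -0.167, 0, 0.2, 0.105, -0.007, 0.2, 0, -0.167, 0.003, 0.2, 0.105, -0.007, 0.26, 0, -0.167, 0.003, 0.2, 0.105, -0.007, 0.291, 0, -0.167, 0.003, 0.2, 0.105, -0.007, 0.291, 0, -0.167, 0.003, 0.2, 0.105, -0.007, 0.291, 0, -0.167, 0.003, 0.2, 0.105, -0.007, 0.291, 0, -0.167, 0.003, 0.2]}}

```text
time: 22.6
position: [0.4541, 0.0235, 0.1699]
tool_rot: [-1.205, -2.9, -0.002]
ft_force: [0.4, -0.9, -0.2]
grip_width: 0.6
grip_force: 0.0
```

```bash
python3 - <<'E'
from stand import *
s=log();q=np.array(s["joint_positions"]);print(np.round(s["position"],3),q.round(2))
print(rel([.4524,.0248,.0945],down(np.deg2rad(45))))
im=cam("scene");c=proj(im,[.4524,.0248,.13])[0].astype(int);save(im,"s6.png",5,(c[0]-50,c[1]-50,c[0]+50,c[1]+50))
E
```

```text
[0.454 0.023 0.17 ] [ 0.64 -0.05 -0.72  1.96 -0.03  1.22  0.71]
[ 0.007 -0.001  0.251  0.001 -0.001 -0.002]
```

View pics/s6.png

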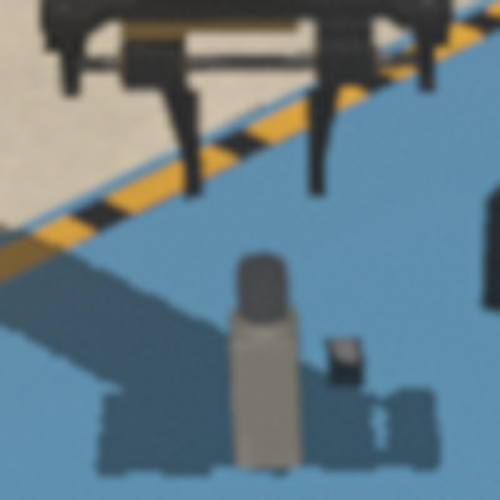

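The bottle stands upright, with its cap at crop (262,285), centred between the finger tips at (193,190) and (317,190). Descending and taking it by the cap.

{"fn": "jog_arm", "kwargs": {"moves": [0.007, 0, 0.08, 0, 0, 0, 0.2, 0.007, 0, 0.16, 0, 0, 0, 0.2, 0.007, 0, 0.22, 0, 0, 0, 0.2, 0.007, 0, 0.25, 0, 0, 0, 0.2, 0.007, 0, 0.251, 0, 0, 0, -0.2, 0.007, 0, 0.251, 0, 0, 0, -0.55, 0.007, 0, 0.251, 0, 0, 0, -0.6, 0.007, 0, 0.251, 0, 0, 0, -0.6]}}

```text
time: 23.65
position: [0.4524, 0.0252, 0.0945]
tool_rot: [-1.205, -2.901, -0.001]
ft_force: [0.7, 0.6, 1.6]
grip_width: 0.288
grip_force: 29.9
```

{"fn": "jog_arm", "kwargs": {"moves": [0, 0, 0, 0, 0, 0, -0.6, 0, 0, 0, 0, 0, 0, -0.6, 0, 0, -0.03, 0, 0, 0, -0.6, 0, 0, -0.12, 0, 0, 0, -0.6, 0, 0, -0.24, 0, 0, 0, -0.6, 0, 0, -0.38, 0, 0, 0, -0.6, 0, 0, -0.48, 0, 0, 0, -0.6, 0, 0, -0.53, 0, 0, 0, -0.6]}}

```text
time: 24.65
position: [0.4524, 0.0251, 0.2545]
tool_rot: [-1.205, -2.901, -0.001]
ft_force: [0.4, 0.1, -1.4]
grip_width: 0.293
grip_force: 29.9
```

```bash
python3 - <<'E'
from stand import *
s=log();q=np.array(s["joint_positions"]);print(np.round(s["position"],3),q.round(2),s["grip_width"],s["grip_force"])
print(rel([.5333,.2715,.255],down(np.deg2rad(14.5))))
E
```

```text
[0.452 0.025 0.254] [ 0.66 -0.12 -0.7   1.84 -0.08  1.39  0.75] 0.2928101953343563 29.943927652202547
[ 0.392  0.771 -0.001  0.    -0.001  0.507]
```

{"fn": "jog_arm", "kwargs": {"moves": [0.03, 0.06, 0, 0, 0, 0.04, -0.6, 0.09, 0.18, 0, 0, 0, 0.12, -0.6, 0.17, 0.34, 0, 0, 0, 0.22, -0.6, 0.25, 0.5, 0, 0, 0, 0.33, -0.6, 0.33, 0.64, 0, 0, 0, 0.42, -0.6, 0.375, 0.74, 0, 0, 0, 0.48, -0.6, 0.392, 0.771, 0, 0, 0, 0.507, -0.6, 0.392, 0.771, 0, 0, 0, 0.507, -0.6]}}

```text
time: 25.65
position: [0.5321, 0.2724, 0.2518]
tool_rot: [-1.918, -2.482, 0.003]
ft_force: [-0.5, 0.0, -1.6]
grip_width: 0.288
grip_force: 29.9
```

```bash
python3 - <<'E'
from stand import *
s=log();q=np.array(s["joint_positions"]);print(np.round(s["position"],3),q.round(2),s["grip_width"],s["grip_force"])
print(rel([.5333,.2715,.0995],down(np.deg2rad(14.5))))
im=cam("scene");c=proj(im,[.5,.28,.12])[0].astype(int);save(im,"s7.png",5,(c[0]-60,c[1]-60,c[0]+60,c[1]+50))
E
```

```text
[0.532 0.272 0.252] [ 0.24  0.32 -0.93  1.52  0.26  1.44 -0.45] 0.28790730983095236 29.946876098401845
[-0.005  0.005  0.508 -0.004 -0.002  0.002]
```

View pics/s7.png

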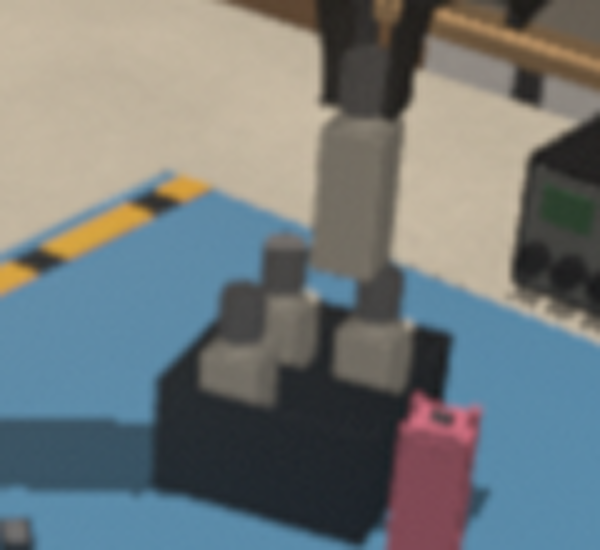

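The bottle hangs upright at crop (357,200), square to the crate and above the free cell. Lowering.

{"fn": "jog_arm", "kwargs": {"moves": [-0.003, 0.003, 0.05, 0, 0, 0, -0.6, -0.005, 0.005, 0.13, 0, 0, 0, -0.6, -0.005, 0.005, 0.21, 0, 0, 0, -0.6, -0.005, 0.005, 0.29, 0, 0, 0, -0.6, -0.005, 0.005, 0.37, 0, 0, 0, -0.6, -0.005, 0.005, 0.44, 0, 0, 0, -0.6, -0.005, 0.005, 0.48, 0, 0, 0, -0.6, -0.005, 0.005, 0.495, 0, 0, 0, -0.6]}}

```text
time: 26.7
position: [0.5344, 0.2703, 0.1039]
tool_rot: [-1.923, -2.481, 0.001]
ft_force: [-0.3, 0.7, -1.0]
grip_width: 0.292
grip_force: 29.9
```

{"fn": "jog_arm", "kwargs": {"moves": [0, 0, 0, 0, 0, 0, -0.6, 0, 0, 0.002, 0, 0, 0, -0.6, 0, 0, 0.004, 0, 0, 0, -0.6, 0, 0, 0.006, 0, 0, 0, -0.6, 0, 0, 0.008, 0, 0, 0, -0.6, 0, 0, 0.009, 0, 0, 0, -0.6, 0, 0, 0.01, 0, 0, 0, -0.6, 0, 0, 0.01, 0, 0, 0, -0.6]}}

```text
time: 27.7
position: [0.5345, 0.2707, 0.1016]
tool_rot: [-1.923, -2.482, 0.0]
ft_force: [-0.3, 0.1, -1.7]
grip_width: 0.296
grip_force: 29.9
```

{"fn": "jog_arm", "kwargs": {"moves": [0, 0, 0.002, 0, 0, 0, -0.6, 0, 0, 0.004, 0, 0, 0, -0.6, 0, 0, 0.005, 0, 0, 0, -0.6, 0, 0, 0.006, 0, 0, 0, -0.6, 0, 0, 0.007, 0, 0, 0, -0.6, 0, 0, 0.008, 0, 0, 0, -0.6, 0, 0, 0.008, 0, 0, 0, -0.6, 0, 0, 0.008, 0, 0, 0, -0.6]}}

```text
time: 28.7
position: [0.5347, 0.2708, 0.0995]
tool_rot: [-1.923, -2.482, -0.0]
ft_force: [-0.5, -0.7, 2.0]
grip_width: 0.288
grip_force: 29.9
```

Light contact. I release it and rise.

{"fn": "jog_arm", "kwargs": {"moves": [0, 0, 0, 0, 0, 0, -0.4, 0, 0, 0, 0, 0, 0, -0.2, 0, 0, 0, 0, 0, 0, -0.05, 0, 0, 0, 0, 0, 0, -0.05, 0, 0, -0.04, 0, 0, 0, -0.05, 0, 0, -0.14, 0, 0, 0, -0.05, 0, 0, -0.28, 0, 0, 0, -0.05, 0, 0, -0.42, 0, 0, 0, -0.05]}}

```text
time: 29.7
position: [0.5347, 0.2707, 0.2273]
tool_rot: [-1.922, -2.482, -0.001]
ft_force: [0.3, -0.4, -0.2]
grip_width: 0.475
grip_force: 0.0
```

{"fn": "jog_arm", "kwargs": {"moves": [0, 0, -0.1, 0, 0, 0, -0.05, -0.15, 0, -0.1, 0, 0, 0, -0.05, -0.3, 0, -0.1, 0, 0, 0, -0.05, -0.5, 0, -0.1, 0, 0, 0, -0.05, -0.7, 0, -0.1, 0, 0, 0, -0.05, -0.8, 0, -0.1, 0, 0, 0, -0.05, -0.8, 0, -0.1, 0, 0, 0, -0.05, -0.8, 0, -0.1, 0, 0, 0, -0.05]}}

```text
time: 30.7
position: [0.5946, 0.0399, 0.2555]
tool_rot: [-1.92, -2.483, -0.002]
ft_force: [-0.5, 0.5, -0.1]
grip_width: 0.477
grip_force: 0.0
```

```bash
python3 - <<'E'
from h import *
im=cam("scene");save(im,"s8.png",1.25)
E
```

```text
(no output)
```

View pics/s8.png

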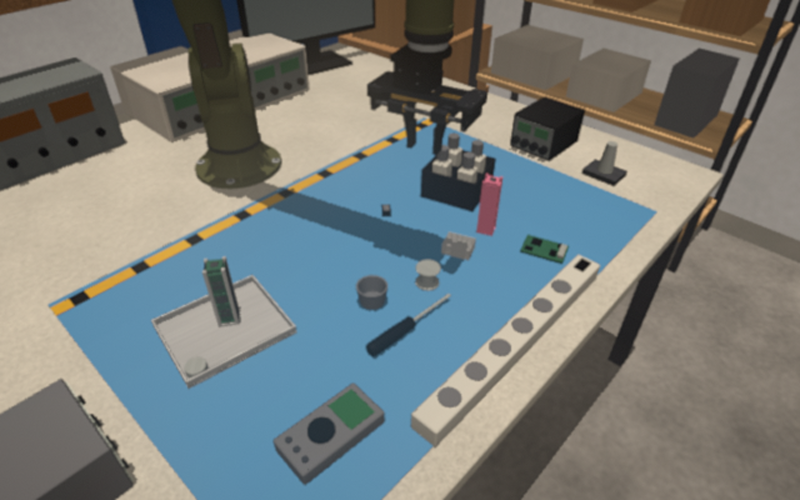

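The crate at (458,170) holds four upright bottles, the module stands in the tray at (222,292), and everything else is where it was.

```bash
python3 -c "
from bench import ctrl
print(ctrl.close_job())"
```

```text
the job is handed in; nothing more can be done
None
```

Job handed in at about 31 s: the module stands in the tray, the fallen bottle stood by itself on the mat and is now upright in the freed cell, and the other bottles and bench items look unmoved in the last picture.

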